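# Turn the conditioning rack to its buffer and hang the specimen carrier

### The job

Swing the rotating specimen rack gently clockwise (seen from above) until its empty branch comes to a stop on the rubber buffer, pressing the buffer in only slightly. Then take the specimen carrier from the worktop and hang it, without forcing it, on the upright pin of that empty branch, bore over pin, fully down on the pin's shoulder, and let go. Leave the jar, the beaker and the tweezers where they are.

Things in the scene. Friction and masses are not known exactly. Their poses are not given: they have to be found in the camera images.
- rack: the turning part of a small grey steel rack: a hub with four level branches 90 degrees apart, upright flat bars 8 mm thick reaching 108 mm from the axis, edges 69 and 85 mm above the worktop; three carry fixed carriers like the loose one (tops at 132 mm, within 105 mm of the axis). Origin on the turning axis at worktop level, z up, x along the EMPTY branch
- hub_top (a point): middle of the rack's hub top, 101 mm above the worktop, hub 34 mm in diameter. The rack turns stiffly (0.2 Nm) and stays where left. Clockwise from above it meets its buffer after 0.9 to 1.5 rad; where is not measured and must be felt. The empty branch then points to the robot's left (+y) or up to 0.75 rad from there towards the robot. The fixed base is a disc 70 mm in radius, 12 mm high
- buffer (a joint): how far the rubber buffer is pressed in, m: 0 untouched. A spring pad (2 N per mm) on the rack's base, 45 mm from the axis, 38 mm high; it stops a lug that hangs under the empty branch 39 to 51 mm from the axis, down to 20 mm above the worktop. 1 to 4 mm is right, over 5 mm too hard
- empty_branch (a point): point on the empty branch's upper edge 45 mm from the axis, axes as the rack's. Further out a block is clamped firmly, 24 mm long, 16 wide, with a round shoulder (rubber washer) 26 mm across, top 90 mm above the worktop, and on it the upright pin: 10 mm diameter, tip at 116 mm, edge bevelled 1 mm
- branch_end (a point): upper edge of the empty branch at its outer end, 108 mm from the axis. The pin is centred across the branch, but its axis may lie anywhere from 68 to 92 mm from the rack's axis, different each time and not measured: find it by sight or by touch, for instance by moving the held carrier's flank lightly against it from outside
- carrier: the loose specimen carrier, aluminium, 0.15 kg: an upright square block 24 x 24 mm, 42 mm high, with a vertical 13 mm through bore in its middle, on a flat foot 24 mm wide (x), 78 mm long (y), 6 mm high. At y = 31 mm each way a white test bar lies across the foot, 34 mm along x, top 10 mm above the underside. Origin at the middle of the underside
- carrier_center (a point): centre of the carrier's square block, 21 mm above its underside, axes as the carrier's: grasp the block here or higher, across either pair of flanks
- jar: clear round jar with a white cap and grey content, 54 mm diameter, 75 mm high, a bystander; origin at the middle of its underside
- beaker: clear plastic beaker with handle, 80 x 103 mm, 100 mm high, a bystander; origin at the middle of its underside
- tweezers: steel tweezers lying flat, 12 x 132 x 8 mm, a bystander; origin at the middle of the underside
Not all that is in view belongs to the job. There is more than one size of the carrier; the one meant has the size given above.

How it is judged:
On the way:
1. the rack has been turned up against its buffer (pressed in by at least 0.6 mm) before the carrier is on the pin (value of joint buffer above 0.0006 m and not (horizontal distance between carrier_center and rack below 0.1 m and height (world z) of carrier_center below 0.1135 m)), for 0.1 s.
At the end, for the whole second after the job is handed in: the carrier hangs on the pin of the empty branch: block centre over that branch within 4 mm sideways and 64 to 96 mm from the rack's axis, down on the shoulder within 2.5 mm, upright within 0.08 rad, at rest and released (x of carrier_center in the frame of rack between 0.064 and 0.096 m and y of carrier_center in the frame of rack between -0.004 and 0.004 m and z of carrier_center in the frame of rack between 0.108 and 0.1135 m and angle between carrier_center's own z axis and vertical below 0.08 rad and linear speed of carrier below 0.02 m/s); the robot touches nothing.
It fails at once if the buffer is pressed in by more than 5 mm (value of joint buffer above 0.005 m).
It fails at once if the carrier is forced against the rack with more than 25 N (contact force between carrier and rack above 25 N).
It fails at once if the jar is moved more than 25 mm (distance of jar from where it was at the start of the episode above 0.025 m).
It fails at once if the beaker is moved more than 25 mm (distance of beaker from where it was at the start of the episode above 0.025 m).
It fails at once if the tweezers are moved more than 25 mm (distance of tweezers from where it was at the start of the episode above 0.025 m).
It also fails if it takes over 70 s, if anything falls off the work surface, if the arm or the gripper's body presses on something with over 40 N, if the wrist force passes 120 N, or if a joint passes its speed limit or range.

### The arm

A 7-joint arm with a two-finger parallel gripper is mounted at the origin on a cart in front of the work surface, level with it; the furniture and walls round the work are solid. World frame = base frame: x ahead of the robot, y to its left, z up, the work surface at z = 0. Lengths are in m, angles in rad, forces in N, time in s.
With the tool pointing down it reaches from about 0.4 to 0.85 m from the base axis. Payload 10.4 kg.
Tool frame: the origin (TCP) lies at the very end of the fingers, on their centre line; the grasp point (between the pads) lies manip.grasp_offset behind it (manip.grasp_offset is the distance from the TCP to the grasp point, in m); z points along the fingers, x is the direction in which the jaws open and shut, and the axes are right-handed (so a half turn about z gives the same grasp; the last joint's range is limited). The gripper opens to 85 mm and grips with 20 to 120 N. Pads are 22 mm wide; open, the fingers measure 114 mm over their backs; the gripper's body (76 mm by 85 mm) begins 54 mm behind the grasp point. The pads swing forward as they close: fully open they stand 13 mm farther back than shut.
Start: joints at [-1.267, 0.332, -0.065, 1.46, 0.022, 1.35, -0.088], TCP at [0.201, 0.592, 0.231] pointing down, gripper open.
Joint ranges: [-2.6, 2.6], [-0.5, 2.12], [-1.47, 1.34], [0.16, 2.42], [-1.27, 4.41], [0.06, 2.06], [-2.6, 2.6]. Speed limits (rad/s): [2.22, 2.22, 2.79, 2.79, 3.14, 3.14, 3.14].

### API

Orientations are given as a unit quaternion [x, y, z, w].
In Python, from workcell import manip gives the robot as it stands.
- The arm moves only by the shell command python3 -m crank 'ROWS' [FORCE]. ROWS is JSON, a list that holds one entry, the list of rows, each a list of 7 numbers: the shift along the world's x, y, z in units of 60 mm (1.0 is 60 mm), then the turn, a rotation vector about the world's x, y, z in units of 5 degrees (1.0 is 5 degrees), then the finger opening in mm, from 0 to 85.4. A call has 1 to 8 rows; each row shifts and turns the commanded pose from where the row before left it; what a row does not reach is not made up. A row lasts 1/8 s, in which the tool goes at most 62.5 mm and 10.7 degrees, less where a joint would pass 70% of its speed; a pose out of reach is approached as far as the arm can. A call is refused whole if a number of a shift passes 1 or a number of a turn 1, either way. A call with a gripper value outside its range is refused whole. The fingers move at their own pace and stop on an object; FORCE is the grip in N (left out, the last holds). Time passes only in rows, so rows that do not move let the fingers close. It gives the time, the measured TCP pose, the force and the opening at its end, in the units of the state.
- manip.get_obs(): the state, without advancing time (a new reading comes with each control period).
- manip.camera(name): name is "scene" or "top" or "wrist"; returns (picture, depth): 400x640x3 uint8, blue, green, red; 400x640 float32, m along the optical axis (not along the pixel's ray), 0 where there is no reading.
- manip.get_calibration(name): a dict with "fx", "fy", "cx", "cy" (pixels), "rvec" (rotation vector, rad) and "tvec" (3), from world to camera coordinates, as OpenCV has them; the wrist camera has in their place "T_tool_cam" (4x4, takes a point from camera to tool coordinates, whose origin is the TCP and whose axes are the tool frame's). Camera axes: x right, y down, z forward; pixel columns grow to the right and rows downward; lengths in m; the calibration is good to about 2 mm. The wrist camera is an equidistant fisheye: a pixel r from the principal point sees the ray r / f radians off the axis. A picture is of the moment at which its call begins: read the wrist's pose just before it. get_calibration takes no time and is no camera call.
- manip.hand_in(): hands the job in, once; it reports no verdict.
The state is a dict: "clock": time; "joint_pos": joint angles; "joint_velocities": joint speeds; "tau": joint torques, N m; "position": TCP position; "ee_rot": TCP orientation; "ft_force": force on the tool from outside, world axes, zero at the start; "torque": the same for the moment, N m; "grip_width": opening from 0.0 (shut) to 1.0 (fully open).
Only numpy, scipy, OpenCV 4.12 (cv2) and the standard library are available. Lean on these libraries where they do the work, as an engineer would, in place of code of your own. Each camera call takes 0.05 s, during which the arm holds its last target.

## Working session

There is one attempt and no reset: what is moved stays moved. The work goes in short steps, Python scripts to look and compute and a shell command to move; the robot and the scene stay as the last step left them, time stands still between calls to the robot, and variables do not carry over. Pictures are saved under pics/ and viewed, and the job is handed in when it is done.

```bash
ls; mkdir -p pics; cat > h.py <<'E'
import numpy as np, cv2
from scipy.spatial.transform import Rotation as R
from workcell import manip
def world(name,depth,u,v,cal=None):
    c=cal or manip.get_calibration(name)
    d=depth[v,u]; p=np.stack([(u-c['cx'])/c['fx']*d,(v-c['cy'])/c['fy']*d,d],-1)
    Rm=R.from_rotvec(np.ravel(c['rvec'])).as_matrix()
    return (p-np.ravel(c['tvec']))@Rm
def cloud(name,depth):
    v,u=np.mgrid[0:400,0:640]
    return world(name,depth,u,v)
E
python3 - <<'E'
from h import *
o=manip.get_obs();print(o, manip.grasp_offset)
for n in ("scene","top"):
    p,d=manip.camera(n); cv2.imwrite(f"pics/{n}0.png",p); np.save(f"{n}0.npy",d)
    print(manip.get_calibration(n))
E
```

```text
pics
{'clock': 0.0, 'joint_pos': array([-1.26661741,  0.33286033, -0.06469678,  1.46095199,  0.02161208,
        1.34988345, -0.0885008 ]), 'joint_velocities': array([ 0.00060104, -0.00306909, -0.00117163,  0.00015977, -0.00010535,
        0.00161859,  0.00169921]), 'tau': array([-1.44390438e-04, -6.25446367e+01,  4.92179347e-02, -3.91594255e+01,
        1.62663928e-02,  1.00043637e-02, -1.85825243e-06]), 'position': array([0.20051176, 0.59156757, 0.23051803]), 'ee_rot': array([ 8.12703655e-01,  5.82676818e-01, -5.48143866e-04,  4.41129583e-04]), 'ft_force': array([-0.58396021, -0.32837947, -0.53495118]), 'torque': array([-0.01851437, -0.05052728,  0.00811353]), 'grip_width': 1.000448991609056} 0.0187
{'fx': 422.2332755350497, 'fy': 422.2332755350497, 'cx': 312.89413597544217, 'cy': 198.07053921601556, 'rvec': array([ 1.02525532, -2.23568668,  1.19577618]), 'tvec': array([0.34927393, 0.24313168, 0.95430375])}
{'fx': 388.1283860487745, 'fy': 388.1283860487745, 'cx': 318.31481440957936, 'cy': 201.5861943051254, 'rvec': array([ 2.15172395, -2.09977284,  0.19650499]), 'tvec': array([0.02629339, 0.49710757, 1.214853  ])}
```

View pics/scene0.png

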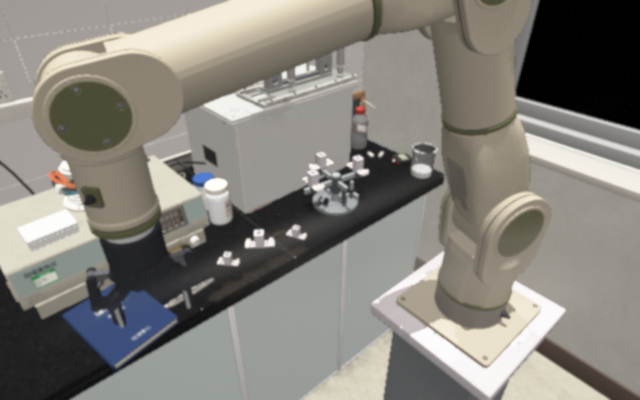

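View pics/top0.png

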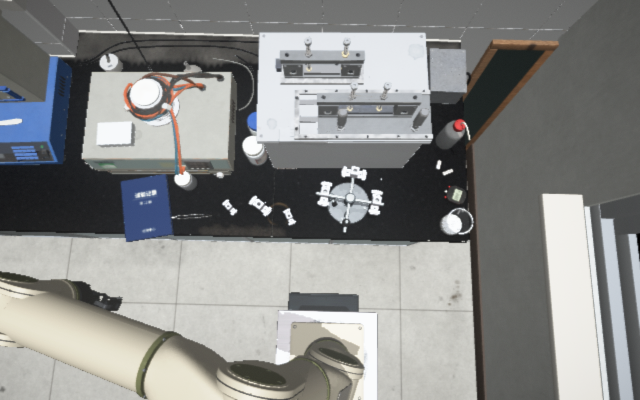

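```bash
python3 - <<'E'
from h import *
p=cv2.imread("pics/top0.png"); d=np.load("top0.npy")
cv2.imwrite("pics/top0c.png",cv2.resize(p[155:245,210:400],None,fx=4.2,fy=4.2,interpolation=cv2.INTER_CUBIC))
W=cloud("top",d)
for uv in [(348,200),(346,228),(260,205),(290,215),(229,207),(376,202),(324,190),(354,173),(453,221),(254,150),(192,216)]:
    print(uv,W[uv[1],uv[0]].round(3))
z=np.clip(W[...,2],0,.14)/.14*255
cv2.imwrite("pics/top0z.png",cv2.resize(cv2.applyColorMap(z.astype(np.uint8),cv2.COLORMAP_JET)[155:245,210:400],None,fx=4.2,fy=4.2,interpolation=cv2.INTER_NEAREST))
E
```

```text
(348, 200) [ 0.494 -0.054  0.099]
(346, 228) [ 0.408 -0.05   0.084]
(260, 205) [0.481 0.228 0.042]
(290, 215) [0.456 0.132 0.006]
(229, 207) [0.474 0.331 0.028]
(376, 202) [ 0.484 -0.136  0.129]
(324, 190) [0.521 0.022 0.112]
(354, 173) [ 0.573 -0.069  0.127]
(453, 221) [ 0.447 -0.406  0.021]
(254, 150) [0.642 0.244 0.119]
(192, 216) [ 0.446  0.461 -0.005]
```

View pics/top0c.png

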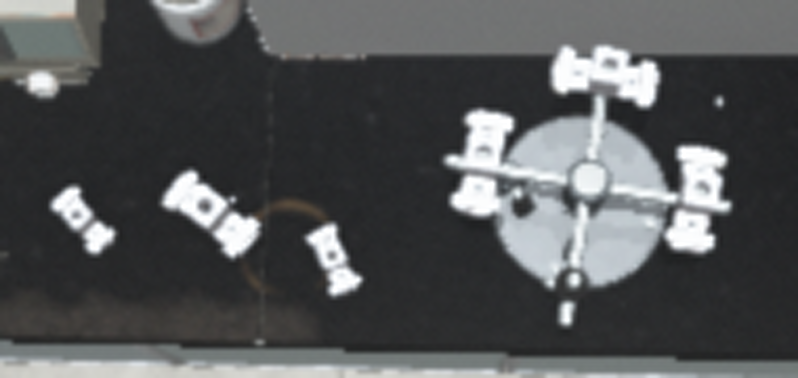

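View pics/top0z.png

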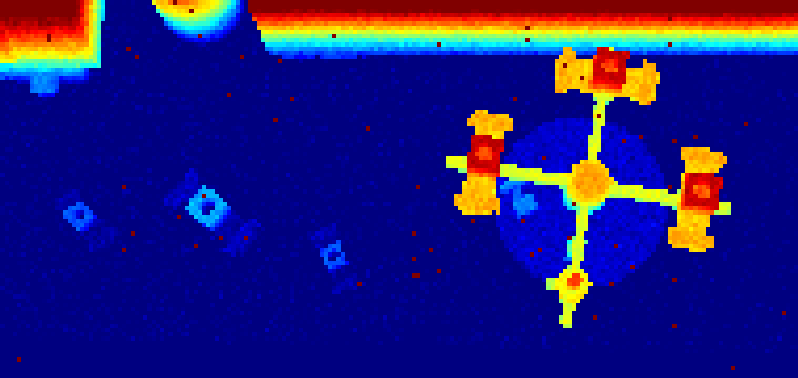

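```bash
python3 - <<'E'
from h import *
d=np.load("top0.npy");W=cloud("top",d)
x,y,z=W[...,0],W[...,1],W[...,2]
def box(m): return W[m]
def rep(n,m):
    P=W[m]; r=cv2.minAreaRect((P[:,:2]*1000).astype(np.float32)); print(n,len(P),np.median(P,0).round(4),r)
reg=lambda a,b,c,e:(x>a)&(x<b)&(y>c)&(y<e)
rep('hub',reg(.46,.52,-.085,-.025)&(z>.094)&(z<.108))
rep('base',reg(.40,.6,-.15,.05)&(z>.007)&(z<.017))
rep('branch',reg(.37,.475,-.09,-.01)&(z>.075)&(z<.095))
rep('pin',reg(.37,.475,-.09,-.01)&(z>.1)&(z<.125))
rep('buffer',reg(.44,.52,-.02,.02)&(z>.03)&(z<.048))
for n,(a,b,c,e) in dict(mid=(.42,.53,.17,.28),left=(.43,.52,.3,.37),right=(.40,.5,.1,.165)).items():
    rep(n,reg(a,b,c,e)&(z>.003)&(z<.06)); rep(n+'top',reg(a,b,c,e)&(z>.02)&(z<.06))
for n,(a,b,c,e) in dict(cL=(.46,.56,0,.06),cR=(.43,.55,-.17,-.10),cB=(.54,.62,-.12,-.01)).items():
    rep(n+'top',reg(a,b,c,e)&(z>.12)&(z<.14))
m=reg(.6,.7,-.1,.2)&(z>.1);print('box',x[m].min(),z[reg(.62,.75,-.1,.2)].max())
print(manip.get_calibration("wrist"))
E
```

```text
hub 63 [ 0.5029 -0.06    0.0991] ((503.9909362792969, -60.507179260253906), (25.5423641204834, 28.308349609375), 25.945877075195312)
base 855 [ 0.494  -0.0604  0.0106] ((503.0932922363281, -60.633445739746094), (133.38795471191406, 133.64515686035156), 1.3117438554763794)
branch 94 [ 0.4287 -0.0493  0.0849] ((435.6206970214844, -49.79380416870117), (29.163419723510742, 76.85176086425781), 64.61207580566406)
pin 10 [ 0.4255 -0.0476  0.1145] ((425.40911865234375, -48.378177642822266), (6.485523700714111, 8.97371768951416), 48.56837844848633)
buffer 32 [ 0.4985 -0.0097  0.0348] ((501.31170654296875, -10.264351844787598), (27.20988655090332, 16.678401947021484), 34.85361099243164)
mid 226 [0.4811 0.228  0.0078] ((474.5038146972656, 225.76602172851562), (109.04971313476562, 104.26203155517578), 0.7363796234130859)
midtop 58 [0.4844 0.2313 0.0405] ((486.1972351074219, 233.10252380371094), (25.623497009277344, 23.05162811279297), 48.25048828125)
left 111 [0.4744 0.3329 0.0056] ((474.1128845214844, 335.3409423828125), (68.8993148803711, 81.41327667236328), 89.65951538085938)
lefttop 29 [0.47
[... 590 characters left out ...]
(24.360992431640625, 23.85685920715332), 82.76181030273438)
cBtop 103 [ 0.5908 -0.066   0.1295] ((594.0409545898438, -63.481563568115234), (51.52142333984375, 101.52867889404297), 0.3735625445842743)
box 0.604714983778463 0.4797908320224593
{'fx': 309.70691628693146, 'fy': 309.70691628693146, 'cx': 323.4141388223863, 'cy': 193.44120958018416, 'T_tool_cam': array([[ 9.99999291e-01,  1.52736054e-04, -1.18098960e-03,
         1.61451998e-03],
       [ 2.43072592e-04,  9.44679331e-01,  3.27995278e-01,
        -8.54678491e-02],
       [ 1.16575317e-03, -3.27995332e-01,  9.44678624e-01,
        -1.41943205e-01],
       [ 0.00000000e+00,  0.00000000e+00,  0.00000000e+00,
         1.00000000e+00]])}
```

```bash
python3 -m crank '[[[0.58,-0.75,0,0,0,0,0],[0.58,-0.75,0,0,0,0,0],[0.58,-0.75,0,0,0,0,0],[0.58,-0.75,0,0,0,0,0],[0.58,-0.75,0,0,0,0,0],[0.58,-0.75,0,0,0,0,0],[0.58,-0.75,0,0,0,0,0],[0.4,-0.75,0,0,0,0,0]]]' 40
cat >> h.py <<'E'
def wrist(tag):
    o=manip.get_obs(); p,d=manip.camera("wrist"); cv2.imwrite(f"pics/{tag}.png",p)
    np.savez(f"{tag}.npz",d=d,p=o['position'],q=o['ee_rot']); return o,p,d
def wcloud(tag):
    f=np.load(f"{tag}.npz"); d=f['d']; c=manip.get_calibration("wrist")
    v,u=np.mgrid[0:400,0:640]; a=(u-c['cx'])/c['fx']; b=(v-c['cy'])/c['fy']; r=np.hypot(a,b)+1e-9
    t=np.where(r<1.4,np.tan(np.minimum(r,1.4)),np.nan)
    P=np.stack([a/r*t*d,b/r*t*d,d],-1); T=c['T_tool_cam']; P=P@T[:3,:3].T+T[:3,3]
    W=R.from_quat(f['q']).apply(P.reshape(-1,3)).reshape(400,640,3)+f['p']
    W[d==0]=np.nan; return W
E
python3 - <<'E'
from h import *
o,p,d=wrist("w1"); print(o['clock'],o['position'],R.from_quat(o['ee_rot']).as_matrix()[:,0],o['ft_force'],o['joint_pos'].round(2))
W=wcloud("w1");z=W[...,2]; print((d==0).sum())
E
```

```text
clock: 1.1
position: [0.4692, 0.2299, 0.2311]
ee_rot: [0.813, 0.582, -0.0, 0.0]
ft_force: [-0.2, -0.2, 0.1]
grip_width: -0.002
1.1 [0.46924668 0.22993892 0.23109566] [ 3.21801126e-01  9.46807247e-01 -2.66953994e-04] [-0.15552463 -0.15011738  0.06512742] [-0.76  0.1   0.24  1.74 -0.02  1.3   0.72]
1055
```

View pics/w1.png

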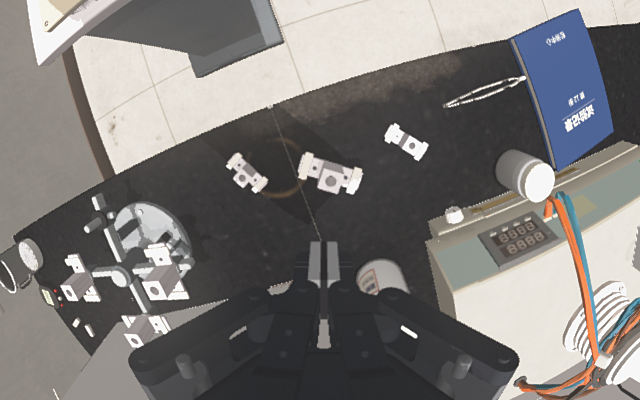

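```bash
cat >> h.py <<'E'
def rep(n,W,a,b,c,e,z0,z1):
    m=(W[...,0]>a)&(W[...,0]<b)&(W[...,1]>c)&(W[...,1]<e)&(W[...,2]>z0)&(W[...,2]<z1)
    P=W[m]
    if len(P)<5: print(n,len(P)); return
    r=cv2.minAreaRect((P[:,:2]*1000).astype(np.float32)); print(n,len(P),np.median(P,0).round(4),[np.round(t,1) for t in r])
    return P
E
python3 - <<'E'
from h import *
W=wcloud("w1")
P=rep('midtop',W,.42,.53,.17,.28,.036,.047)
rep('midfoot',W,.42,.53,.17,.29,.003,.015)
rep('right',W,.40,.5,.1,.165,.022,.035)
rep('table',W,.40,.5,.1,.165,-.02,.003)
rep('hub',W,.46,.53,-.085,-.025,.094,.108)
rep('base',W,.40,.6,-.15,.05,.005,.017)
rep('pin',W,.37,.475,-.09,-.01,.108,.125)
rep('cL',W,.46,.56,0,.06,.125,.14)
E
```

```text
midtop 393 [0.4853 0.2341 0.0412] [array([485.9, 233.6]), array([25. , 25.1]), np.float64(53.4)]
midfoot 946 [0.4809 0.227  0.0077] [array([485.9, 233.8]), array([79. , 34.3]), np.float64(53.7)]
right 186 [0.4516 0.1359 0.0288] [array([452. , 135.4]), array([17.1, 18.5]), np.float64(25.8)]
table 2969 [ 0.4448  0.1355 -0.0005] [array([450. , 132.5]), array([ 65., 100.]), np.float64(90.0)]
hub 280 [ 0.5015 -0.0544  0.0998] [array([502.1, -57.3]), array([29.7, 28.4]), np.float64(20.2)]
base 2293 [ 0.4792 -0.0336  0.0114] [array([499.6, -47.4]), array([127.6, 128.3]), np.float64(82.2)]
pin 62 [ 0.4254 -0.0448  0.1145] [array([425.6, -46.9]), array([9.8, 9.5]), np.float64(64.1)]
cL 399 [0.5137 0.0227 0.131 ] [array([514.4,  20.5]), array([26. , 25.3]), np.float64(82.9)]
```

```bash
python3 -m crank '[[[-0.18,-0.75,0,0,0,0.5,0],[-0.18,-0.75,0,0,0,0.5,0],[-0.18,-0.75,0,0,0,0.5,0],[-0.18,-0.75,0,0,0,0.5,0],[-0.18,-0.75,0,0,0,0,0],[-0.18,-0.75,0,0,0,0,0],[-0.18,-0.78,0,0,0,0,0],[0,0,0,0,0,0,0]]]'
python3 - <<'E'
from h import *
o,p,d=wrist("w2"); x=R.from_quat(o['ee_rot']).as_matrix()[:,0];print(o['clock'],o['position'],x,np.degrees(np.arctan2(x[1],x[0])),o['ft_force'],o['joint_pos'].round(2))
W=wcloud("w2")
rep('hub',W,.46,.53,-.085,-.025,.094,.108)
rep('base',W,.40,.6,-.15,.05,.005,.017)
rep('pin',W,.37,.475,-.09,-.01,.108,.125)
rep('cL',W,.46,.56,0,.06,.125,.14)
rep('cR',W,.43,.55,-.17,-.10,.125,.14)
rep('br',W,.37,.41,-.09,-.01,.075,.095)
E
```

```text
clock: 2.15
position: [0.3918, -0.0875, 0.2314]
ee_rot: [0.761, 0.649, 0.0, -0.0]
ft_force: [-0.3, 1.0, -1.0]
grip_width: -0.003
2.15 [ 0.39178652 -0.08748455  0.23137638] [1.56877704e-01 9.87617568e-01 9.61824999e-04] 80.97428260378544 [-0.2652441   0.95924147 -0.97193297] [-0.49 -0.24  0.52  2.02  0.12  1.33  1.4 ]
hub 437 [ 0.4997 -0.0584  0.0997] [array([501. , -56.5]), array([28.2, 26.4]), np.float64(3.6)]
base 3785 [ 0.4799 -0.0664  0.011 ] [array([490.9, -50.9]), array([141.4, 110.1]), np.float64(58.7)]
pin 109 [ 0.4246 -0.0483  0.1146] [array([425.3, -48. ]), array([9.8, 9.1]), np.float64(71.2)]
cL 458 [0.5124 0.0193 0.1307] [array([514.6,  19.7]), array([25.1, 26.5]), np.float64(81.4)]
cR 123 [ 0.4802 -0.1429  0.1307] [array([ 481.6, -142.3]), array([14.9,  8.6]), np.float64(89.8)]
br 141 [ 0.4017 -0.0452  0.0837] [array([403.1, -44.3]), array([ 8.7, 14.8]), np.float64(80.7)]
```

View pics/w2.png

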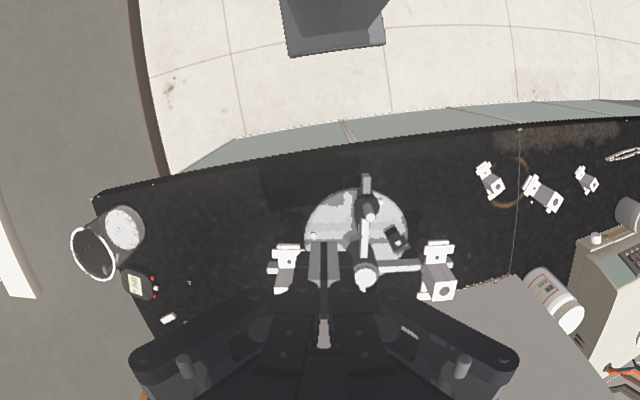

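```bash
python3 -m crank '[[[0.05,0,-0.9,0,0,0,0],[0.05,0,-0.9,0,0,0,0],[0,0,-0.9,0,0,0,0],[0,0.15,-0.05,0,0,0,0],[0,0,0,0,0,0,0]]]'
python3 - <<'E'
from h import *
W=wcloud("w2"); P=rep('buf',W,.45,.53,-.03,.02,.028,.045)
i=np.array([W[v,u] for v,u in [(238,397),(230,392),(246,404),(235,404),(243,391)]]);print(i.round(3))
E
```

```text
clock: 2.82
position: [0.3995, -0.0745, 0.0676]
ee_rot: [0.758, 0.652, 0.0, 0.0]
ft_force: [0.1, -0.5, 0.7]
grip_width: -0.001
buf 275 [ 0.5004 -0.0108  0.0355] [array([501.8, -11.2]), array([28. , 22.5]), np.float64(28.5)]
[[ 0.496 -0.009  0.035]
 [ 0.489 -0.014  0.027]
 [ 0.509 -0.001  0.036]
 [ 0.507  0.005  0.011]
 [ 0.503 -0.017  0.035]]
```

```bash
python3 - <<'E'
from h import *
o=manip.get_obs(); a=np.array([.5027,-.060])
prev=o['position'][:2]
for th in [171.4,167,163,159,155,151,147,143,139,135,131,128]:
    t=np.radians(th);c,s=np.cos(t),np.sin(t)
    p=a+[c*.104-s*.0185,s*.104+c*.0185]; print(th,p.round(4),((p-prev)/.06).round(3)); prev=p
E
```

```text
171.4 [ 0.3971 -0.0627] [-0.04   0.197]
167 [ 0.3972 -0.0546] [0.002 0.135]
163 [ 0.3978 -0.0473] [0.011 0.122]
159 [ 0.399 -0.04 ] [0.019 0.121]
155 [ 0.4006 -0.0328] [0.027 0.12 ]
151 [ 0.4028 -0.0258] [0.036 0.118]
147 [ 0.4054 -0.0189] [0.044 0.115]
143 [ 0.4085 -0.0122] [0.052 0.111]
139 [ 0.4121 -0.0057] [0.059 0.108]
135 [0.4161 0.0005] [0.067 0.103]
131 [0.4205 0.0064] [0.074 0.098]
128 [0.4241 0.0106] [0.06 0.07]
```

```bash
python3 -m crank '[[[-0.02,0.1,0,0,0,0,0],[-0.02,0.1,0,0,0,0,0],[0,0.13,0,0,0,-0.8,0],[0.01,0.12,0,0,0,-0.8,0],[0.02,0.12,0,0,0,-0.8,0],[0.03,0.12,0,0,0,-0.8,0],[0.03,0.12,0,0,0,-0.8,0]]]'
python3 -m crank '[[[0.04,0.115,0,0,0,-0.8,0],[0.05,0.11,0,0,0,-0.8,0],[0,0,0,0,0,0,0]]]'
python3 - <<'E'
from h import *
o,p,d=wrist("w3"); print(o['ft_force'],o['position'])
W=wcloud("w3")
rep('pin',W,.40,.5,-.05,.06,.108,.120)
E
```

```text
clock: 3.7
position: [0.402, -0.0269, 0.0672]
ee_rot: [0.861, 0.509, 0.001, 0.0]
ft_force: [-0.1, -2.4, 0.3]
grip_width: -0.001
clock: 4.08
position: [0.4075, -0.0131, 0.067]
ee_rot: [0.894, 0.449, 0.001, 0.0]
ft_force: [-0.3, -1.8, 0.2]
grip_width: 0.002
[-0.27394178 -1.75256615  0.22385718] [ 0.40747357 -0.01312233  0.06701286]
pin 1625 [0.4109 0.0055 0.1152] [array([415.1,   2.7]), array([41.9, 25.5]), np.float64(59.2)]
```

View pics/w3.png

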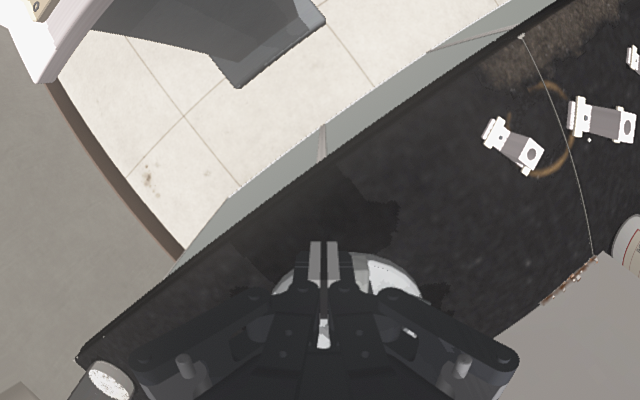

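```bash
python3 -m crank '[[[0.06,0.105,0,0,0,-0.8,0],[0.065,0.1,0,0,0,-0.8,0],[0.07,0.1,0,0,0,-0.7,0],[0,0,0,0,0,0,0]]]'
python3 - <<'E'
from h import *
p,d=manip.camera("top"); cv2.imwrite("pics/top1.png",cv2.resize(p[140:250,210:400],None,fx=4.2,fy=4.2,interpolation=cv2.INTER_CUBIC))
np.save("top1.npy",d); W=cloud("top",d)
for n,(a,b,c,e) in dict(all=(.4,.6,-.16,.06)).items():
    rep(n+'top',W,a,b,c,e,.12,.138)
a=np.array([.5027,-.06]); 
for t in (131,128):
    t=np.radians(t);print(a+[np.cos(t)*.104-np.sin(t)*.0185,np.sin(t)*.104+np.cos(t)*.0185])
E
```

```text
clock: 4.62
position: [0.4188, 0.0047, 0.0665]
ee_rot: [0.934, 0.357, 0.0, -0.0]
ft_force: [-0.5, 0.4, -0.2]
grip_width: -0.001
alltop 178 [ 0.552  -0.1092  0.1299] [array([530.1, -89.1]), array([184.4, 104.8]), np.float64(42.4)]
[0.42050773 0.0063527 ]
[0.42409301 0.01056338]
```

View pics/top1.png

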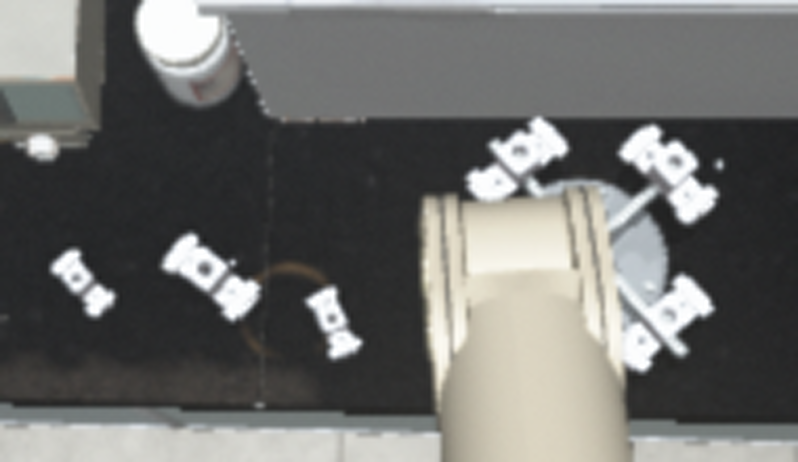

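```bash
cat >> h.py <<'E'
def theta(tag):
    p,d=manip.camera("top"); np.save(tag+".npy",d); W=cloud("top",d)
    m=(np.hypot(W[...,0]-.503,W[...,1]+.0603)<.12)&(W[...,2]>.122)&(W[...,2]<.138)&(W[...,0]>.46)
    n,l,s,c=cv2.connectedComponentsWithStats(m.astype(np.uint8))
    for k in range(1,n):
        if s[k,4]<30: continue
        P=W[l==k]; r=cv2.minAreaRect((P[:,:2]*1000).astype(np.float32)); 
        C=np.array(r[0])/1000; 
        a=np.degrees(np.arctan2(C[1]+.0603,C[0]-.503)); print(len(P),C.round(4),np.round(r[1],0),'ang',a.round(1),'theta',((a+90) if a>0 else a+180 if a>-90 else a+270).round(1) if False else a.round(1)%90, 'r',np.hypot(C[1]+.0603,C[0]-.503).round(4))
E
python3 - <<'E'
from h import *
theta("top2")
E
python3 -m crank '[[[0.05,0.07,0,0,0,-0.5,0],[0,0,0,0,0,0,0]]]'
python3 -m crank '[[[0.02,0.025,0,0,0,-0.2,0],[0,0,0,0,0,0,0]]]'
python3 -m crank '[[[0.02,0.025,0,0,0,-0.2,0],[0,0,0,0,0,0,0]]]'
python3 - <<'E'
from h import *
theta("top2")
E
```

```text
55 [ 0.5618 -0.0061] [24. 25.] ang 42.7 theta 42.7 r 0.08
58 [ 0.5566 -0.1187] [25. 25.] ang -47.5 theta 42.5 r 0.0792
clock: 4.97
position: [0.4217, 0.0086, 0.0664]
ee_rot: [0.942, 0.337, 0.0, -0.0]
ft_force: [-0.2, -0.2, 0.6]
grip_width: 0.001
clock: 5.22
position: [0.4229, 0.0101, 0.0663]
ee_rot: [0.945, 0.328, -0.0, 0.0]
ft_force: [-0.2, -1.1, 0.7]
grip_width: 0.005
clock: 5.48
position: [0.4242, 0.0118, 0.0663]
ee_rot: [0.948, 0.32, 0.0, -0.0]
ft_force: [-1.1, -1.2, -0.5]
grip_width: 0.001
58 [ 0.5655 -0.0107] [25. 24.] ang 38.4 theta 38.4 r 0.0798
54 [ 0.5522 -0.1226] [24. 25.] ang -51.7 theta 38.3 r 0.0794
```

```bash
for i in 1; do python3 -m crank '[[[0.02,0.023,0,0,0,-0.2,0],[0.02,0.023,0,0,0,-0.2,0],[0.02,0.023,0,0,0,-0.2,0]]]'; python3 -m crank '[[[0.022,0.021,0,0,0,-0.2,0],[0.022,0.021,0,0,0,-0.2,0]]]';python3 -m crank '[[[0.022,0.021,0,0,0,-0.2,0]]]';  done
python3 - <<'E'
from h import *
theta("top2");print(manip.get_obs()['ft_force'])
E
```

```text
clock: 5.9
position: [0.4278, 0.0159, 0.0663]
ee_rot: [0.956, 0.294, -0.0, 0.0]
ft_force: [-1.3, -2.0, 0.7]
grip_width: 0.003
clock: 6.15
position: [0.4304, 0.0185, 0.0663]
ee_rot: [0.961, 0.277, -0.0, -0.0]
ft_force: [-0.9, -2.5, -0.0]
grip_width: 0.003
clock: 6.28
position: [0.4317, 0.0197, 0.0663]
ee_rot: [0.963, 0.269, -0.0, -0.0]
ft_force: [-1.0, -2.6, -0.2]
grip_width: 0.001
54 [ 0.5706 -0.0168] [24. 24.] ang 32.8 theta 32.8 r 0.0804
58 [ 0.5458 -0.1274] [24. 24.] ang -57.5 theta 32.5 r 0.0796
[-0.11721564 -1.53138223 -0.09311526]
```

```bash
python3 -m crank '[[[0.023,0.02,0,0,0,-0.2,0]]]'; python3 -m crank '[[[0.023,0.02,0,0,0,-0.2,0]]]';python3 -m crank '[[[0.023,0.02,0,0,0,-0.2,0]]]'
python3 - <<'E'
from h import *
theta("top2");print(manip.get_obs()['ft_force'])
E
```

```text
clock: 6.45
position: [0.433, 0.0209, 0.0663]
ee_rot: [0.965, 0.261, -0.0, -0.0]
ft_force: [-1.0, -2.1, 0.4]
grip_width: -0.004
clock: 6.58
position: [0.4345, 0.0222, 0.0663]
ee_rot: [0.968, 0.252, -0.0, -0.0]
ft_force: [-1.6, -1.9, -0.1]
grip_width: -0.005
clock: 6.7
position: [0.4359, 0.0234, 0.0663]
ee_rot: [0.97, 0.244, 0.0, -0.0]
ft_force: [-1.0, -1.5, 0.7]
grip_width: 0.001
53 [ 0.572  -0.0203] [25. 24.] ang 30.1 theta 30.1 r 0.0798
54 [ 0.5422 -0.1296] [24. 25.] ang -60.5 theta 29.5 r 0.0796
[-1.57658164 -1.82885108 -0.71116917]
```

```bash
python3 -m crank '[[[0.024,0.019,0,0,0,-0.2,0]]]'; python3 -m crank '[[[0.024,0.018,0,0,0,-0.2,0]]]'
python3 -m crank '[[[0,0,0,0,0,0,0]]]'
python3 - <<'E'
from h import *
theta("top2");print(manip.get_obs()['ft_force'])
E
```

```text
clock: 6.88
position: [0.4372, 0.0245, 0.0663]
ee_rot: [0.972, 0.235, -0.0, -0.0]
ft_force: [-1.6, -1.7, 0.4]
grip_width: 0.004
clock: 7.0
position: [0.4387, 0.0256, 0.0663]
ee_rot: [0.974, 0.227, -0.0, -0.0]
ft_force: [-1.5, -0.9, 0.2]
grip_width: -0.003
clock: 7.12
position: [0.4389, 0.0257, 0.0664]
ee_rot: [0.974, 0.227, 0.0, -0.0]
ft_force: [-0.8, -0.5, -0.8]
grip_width: -0.003
43 [ 0.5737 -0.0229] [24. 24.] ang 27.9 theta 27.9 r 0.08
59 [ 0.5397 -0.1309] [24. 25.] ang -62.6 theta 27.4 r 0.0796
[0.30899688 0.76031107 0.03771319]
```

```bash
python3 -m crank '[[[0.025,0.018,0,0,0,-0.2,0]]]'; python3 -m crank '[[[0.025,0.017,0,0,0,-0.2,0]]]'
python3 -m crank '[[[0.025,0.017,0,0,0,-0.2,0]]]'
python3 - <<'E'
from h import *
theta("top2");print(manip.get_obs()['ft_force'])
E
```

```text
clock: 7.3
position: [0.4401, 0.0266, 0.0663]
ee_rot: [0.976, 0.218, -0.0, -0.0]
ft_force: [-2.1, -1.6, 0.7]
grip_width: 0.003
clock: 7.42
position: [0.4417, 0.0277, 0.0663]
ee_rot: [0.978, 0.21, -0.0, -0.0]
ft_force: [-1.7, -0.4, 0.5]
grip_width: -0.001
clock: 7.55
position: [0.4433, 0.0288, 0.0663]
ee_rot: [0.98, 0.201, -0.0, -0.0]
ft_force: [-1.4, 0.1, 1.6]
grip_width: 0.0
39 [ 0.5761 -0.0263] [23. 24.] ang 24.9 theta 24.9 r 0.0806
58 [ 0.536  -0.1324] [24. 25.] ang -65.4 theta 24.599999999999994 r 0.0793
[-1.81072011  0.08628528  0.1150971 ]
```

```bash
python3 -m crank '[[[0.026,0.016,0,0,0,-0.2,0]]]'; python3 -m crank '[[[0.026,0.016,0,0,0,-0.2,0]]]'
python3 -m crank '[[[0.026,0.016,0,0,0,-0.2,0]]]'
python3 - <<'E'
from h import *
theta("top2");print(manip.get_obs()['ft_force'])
E
```

```text
clock: 7.72
position: [0.4446, 0.0297, 0.0663]
ee_rot: [0.981, 0.193, -0.0, -0.0]
ft_force: [-2.8, -0.2, 1.0]
grip_width: 0.003
clock: 7.85
position: [0.4461, 0.0306, 0.0663]
ee_rot: [0.983, 0.184, -0.0, -0.0]
ft_force: [-4.2, -0.2, 2.2]
grip_width: -0.004
clock: 7.98
position: [0.4477, 0.0316, 0.0663]
ee_rot: [0.984, 0.175, -0.0, -0.0]
ft_force: [-5.6, 0.1, 4.2]
grip_width: 0.001
39 [ 0.5778 -0.0305] [26. 22.] ang 21.7 theta 21.7 r 0.0805
55 [ 0.5327 -0.134 ] [24. 25.] ang -68.1 theta 21.900000000000006 r 0.0794
[-3.47047186  0.35406492  1.9031223 ]
```

```bash
python3 -m crank '[[[0,0,0,0,0,0,0],[0,0,0,0,0,0,0],[-0.1,-0.04,0,0,0,0,0],[-0.3,-0.12,0,0,0,0,0],[0,0,0.9,0,0,0,0],[0,0,0.95,0,0,0,0],[0,0,0.9,0,0,0,0],[0,0,0,0,0,0,50]]]'
python3 - <<'E'
from h import *
theta("top3")
o,p,d=wrist("w4"); x=R.from_quat(o['ee_rot']).as_matrix()[:,0];print(o['clock'],o['position'],np.degrees(np.arctan2(x[1],x[0])),o['joint_pos'].round(2))
W=wcloud("w4")
rep('hub',W,.46,.53,-.085,-.025,.094,.108)
rep('pin',W,.43,.5,-.02,.06,.108,.120)
E
```

```text
clock: 9.02
position: [0.4261, 0.0219, 0.2354]
ee_rot: [0.984, 0.176, 0.004, -0.001]
ft_force: [0.3, -0.2, -1.2]
grip_width: 0.197
59 [ 0.534  -0.1333] [24. 24.] ang -67.0 theta 23.0 r 0.0793
9.075 [0.42494323 0.02179889 0.23295321] 20.255778140586337 [-0.68 -0.17  0.48  1.97  0.08  1.31  0.12]
hub 0
pin 108 [0.4721 0.0138 0.1148] [array([472.7,  13.3]), array([9.8, 8.9]), np.float64(47.6)]
```

View pics/w4.png

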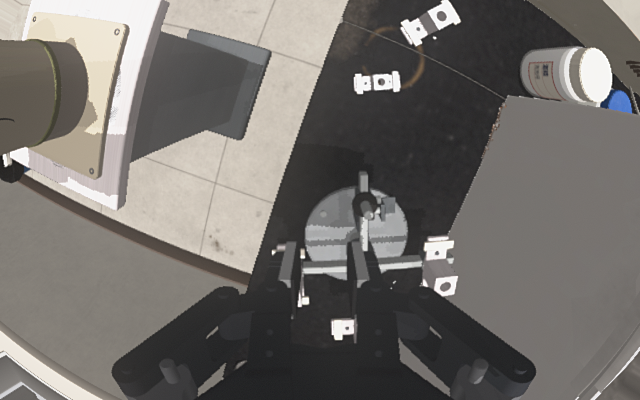

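```bash
python3 -m crank '[[[0.1,0.5,0,0,0,0.95,50],[0.15,0.5,0,0,0,0.95,50],[0.15,0.5,0,0,0,0.95,50],[0.15,0.5,-0.2,0,0,0.95,50],[0.15,0.5,-0.4,0,0,0.95,50],[0.15,0.5,-0.5,0,0,0.95,50],[0.16,0.53,-0.5,0,0,0.98,50],[0,0,0,0,0,0,50]]]'
python3 - <<'E'
from h import *
o,p,d=wrist("w5"); x=R.from_quat(o['ee_rot']).as_matrix()[:,0];print(o['clock'],o['position'],np.degrees(np.arctan2(x[1],x[0])),o['joint_pos'].round(2))
W=wcloud("w5")
rep('midtop',W,.42,.53,.17,.29,.036,.047)
rep('midfoot',W,.42,.53,.17,.29,.003,.015)
E
```

```text
clock: 10.12
position: [0.482, 0.236, 0.1309]
ee_rot: [0.891, 0.454, -0.003, 0.0]
ft_force: [0.4, -0.6, 0.9]
grip_width: 0.59
10.125 [0.4819894  0.23599042 0.13094061] 54.05477926232082 [-0.85  0.23  0.35  1.83 -0.09  1.1   0.47]
midtop 761 [0.4852 0.2342 0.0412] [array([486.1, 234. ]), array([24. , 25.2]), np.float64(53.3)]
midfoot 1784 [0.4828 0.239  0.0074] [array([485.9, 234.3]), array([78.3, 34.6]), np.float64(53.1)]
```

View pics/w5.png

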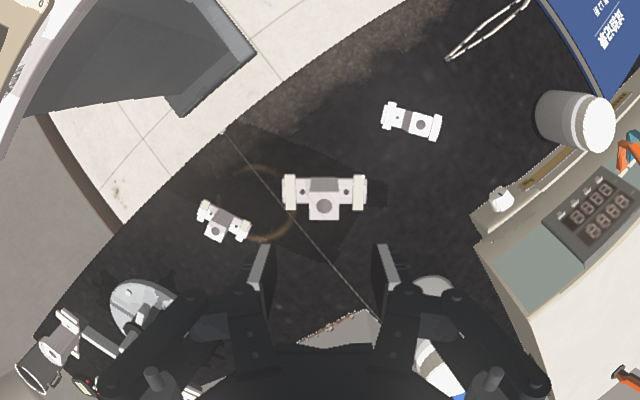

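```bash
python3 -m crank '[[[0.03,-0.015,-0.5,0,0,-0.15,50],[0.037,-0.015,-0.5,0,0,0,50],[0,0,-0.5,0,0,0,50],[0,0,-0.3,0,0,0,50],[0,0,-0.15,0,0,0,50],[0,0,0,0,0,0,50]]]'
python3 -m crank '[[[0,0,0,0,0,0,40],[0,0,0,0,0,0,30],[0,0,0,0,0,0,20],[0,0,0,0,0,0,15],[0,0,0,0,0,0,15],[0,0,0,0,0,0,15],[0,0,0,0,0,0,15]]]' 40
```

```text
clock: 10.92
position: [0.4886, 0.2318, 0.0185]
ee_rot: [0.895, 0.446, 0.0, 0.0]
ft_force: [-0.1, 0.6, -0.0]
grip_width: 0.585
clock: 11.8
position: [0.489, 0.2322, 0.0191]
ee_rot: [0.895, 0.446, 0.001, -0.0]
ft_force: [-0.6, 0.2, 6.3]
grip_width: 0.275
```

```bash
python3 -m crank '[[[0,0,0.1,0,0,0,15],[0,0,0.4,0,0,0,15],[0,0,0.7,0,0,0,15],[0,0,0.9,0,0,0,15],[0,0,0.6,0,0,0,15],[0,0,0,0,0,0,15],[0,0,0,0,0,0,15]]]' 50
python3 - <<'E'
from h import *
o,p,d=wrist("w6"); x=R.from_quat(o['ee_rot']).as_matrix()[:,0];print(o['clock'],o['position'],np.degrees(np.arctan2(x[1],x[0])),o['joint_pos'].round(2),o['ft_force'])
W=wcloud("w6")
f=np.load("w6.npz"); 
L=R.from_quat(f['q']).inv().apply((W-f['p']).reshape(-1,3)).reshape(W.shape)
np.save("w6L.npy",L)
for uv in [(323,250),(323,240),(323,230),(323,260),(323,270),(323,280),(310,250),(336,250)]: print(uv,L[uv[1],uv[0]].round(4))
cv2.imwrite("pics/w6c.png",cv2.resize(p[150:350,210:440],None,fx=3.4,fy=3,interpolation=cv2.INTER_CUBIC))
E
```

```text
clock: 12.68
position: [0.4879, 0.2317, 0.1795]
ee_rot: [0.895, 0.446, -0.001, -0.0]
ft_force: [-0.6, 0.5, -2.5]
grip_width: 0.269
12.675 [0.48793824 0.23165354 0.1795101 ] 52.93024949638006 [-0.85  0.18  0.37  1.77 -0.07  1.2   0.46] [-0.59823976  0.50300504 -2.50688588]
(323, 250) [ 0.001  -0.0148 -0.0169]
(323, 240) [ 0.001  -0.0151 -0.0076]
(323, 230) [ 0.0009 -0.0152  0.0036]
(323, 260) [ 0.001  -0.0123 -0.0217]
(323, 270) [ 0.0009  0.0036 -0.0058]
(323, 280) [ 0.001   0.0034 -0.0153]
(310, 250) [-0.005  -0.0147 -0.0168]
(336, 250) [ 0.007  -0.0147 -0.0167]
```

View pics/w6c.png

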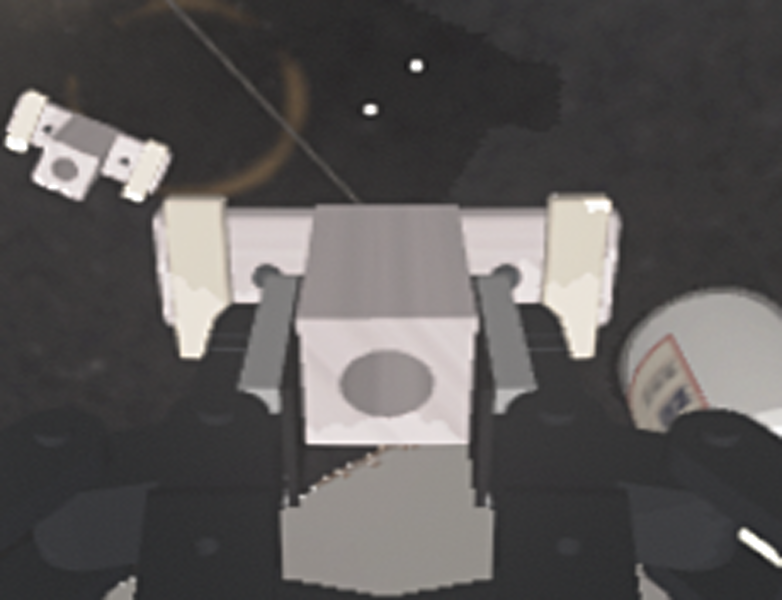

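```bash
python3 - <<'E'
from h import *
L=np.load("w6L.npy")
m=np.zeros(L.shape[:2],bool); m[245:305,290:360]=1
t=m&(L[...,2]>-.026)&(L[...,2]<-.018)&(abs(L[...,0])<.02)&(L[...,1]<.02)
P=L[t]; print(len(P),P.min(0),P.max(0),np.median(P[:,2]))
fz=np.zeros_like(m); fz[215:255,290:360]=1
f=fz&(abs(L[...,1]+.015)<.002)&(abs(L[...,0])<.016)&(L[...,2]>-.02)&(L[...,2]<.01); P=L[f]
print(len(P),P[:,0].min(),P[:,0].max(),np.median(P[:,1]), np.polyfit(P[:,0],P[:,1],1),np.polyfit(P[:,2],P[:,1],1))
W=wcloud("w6"); p,d=cv2.imread("pics/w6.png"),0
# bore by dark ellipse: pixels
g=cv2.cvtColor(p,cv2.COLOR_BGR2GRAY)[255:298,300:350]; b=(g<150).astype(np.uint8)
n,l,s,c=cv2.connectedComponentsWithStats(b); print(s,c+[300,255])
E
```

```text
2190 [-0.01421215 -0.01588021 -0.02599126] [ 0.01767578  0.0100975  -0.01800596] -0.02202707232730953
1331 -0.011175462689090806 0.013399072488127502 -0.014790687977852528 [ 0.00015468 -0.01480501] [ 4.97772436e-05 -1.48045337e-02]
[[   0    0   50   43 1648]
 [  10    0    7    1    7]
 [  18    0    1    1    1]
 [  48    7    2   36   54]
 [  10   13   27   21  440]] [[324.13713592 275.46541262]
 [313.         255.        ]
 [318.         255.        ]
 [348.66666667 282.5       ]
 [323.09090909 277.58636364]]
```

```bash
python3 -m crank '[[[0,-0.4,0.1,0,0,-0.7,15],[0,-0.6,0,0,0,-0.9,15],[0,-0.7,0,0,0,-0.9,15],[0,-0.7,0,0,0,-0.9,15],[0,-0.7,0,0,0,-0.9,15],[0.04,-0.7,0,0,0,-0.9,15],[0,-0.5,0,0,0,-0.88,15],[0,0,0,0,0,0,15]]]'
python3 -m crank '[[[0,0,0,0,0,0,15],[0,0,0,0,0,0,15]]]'
cat > pinmeas.py <<'E'
from h import *
import sys
tag=sys.argv[1]
o,p,d=wrist(tag); x=R.from_quat(o['ee_rot']).as_matrix()[:,0];print(o['clock'],o['position'],np.degrees(np.arctan2(x[1],x[0])),o['ft_force'])
W=wcloud(tag)
P=rep('pin',W,.43,.5,-.02,.06,.108,.120)
rep('sh',W,.43,.5,-.02,.06,.085,.095)
f=np.load(tag+".npz"); q=R.from_quat(f['q']).inv()
if P is not None: 
    c=cv2.minAreaRect((P[:,:2]*1000).astype(np.float32))[0]; print('pin tool',q.apply(np.r_[np.array(c)/1000,.1155]-f['p']).round(4))
L=q.apply((W-f['p']).reshape(-1,3)).reshape(W.shape)
m=(abs(L[...,1]+.015)<.002)&(abs(L[...,0])<.016)&(L[...,2]>-.02)&(L[...,2]<.01);F=L[m];print('face',len(F),F[:,0].min(),F[:,0].max(),np.median(F[:,1]))
E
python3 pinmeas.py w7
```

```text
clock: 13.72
position: [0.4903, -0.0298, 0.1863]
ee_rot: [0.982, 0.191, 0.0, -0.0]
ft_force: [-0.2, 1.3, -1.5]
grip_width: 0.271
clock: 13.98
position: [0.4908, -0.0252, 0.1862]
ee_rot: [0.981, 0.196, -0.0, -0.0]
ft_force: [-0.5, 0.7, -0.9]
grip_width: 0.271
13.975 [ 0.49084831 -0.02518787  0.18623055] 22.61647476656422 [-0.49647176  0.69015634 -0.91371586]
pin 171 [0.4728 0.0136 0.1149] [array([473.1,  13. ]), array([9.2, 9.9]), np.float64(22.4)]
sh 705 [0.4715 0.0153 0.0892] [array([473.1,   9.5]), array([25.5, 61.7]), np.float64(7.3)]
pin tool [-0.0017 -0.0421  0.0707]
face 1348 -0.015903115175330898 0.015989654785607925 -0.015233598809052225
```

View pics/w7.png

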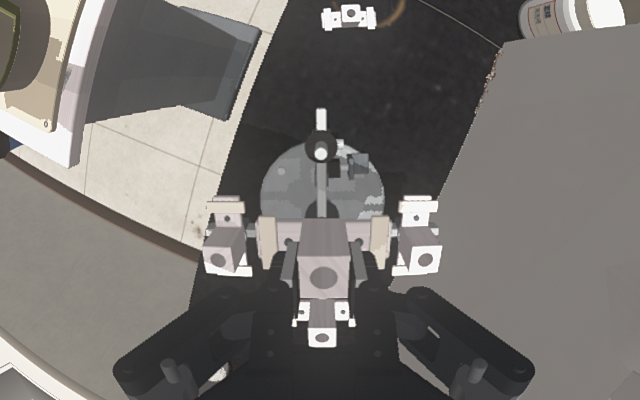

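```bash
python3 - <<'E'
from h import *
W=wcloud("w7"); f=np.load("w7.npz"); q=R.from_quat(f['q']).inv()
p=cv2.imread("pics/w7.png")
L=q.apply((W-f['p']).reshape(-1,3)).reshape(W.shape)
m=np.zeros(W.shape[:2],bool); m[135:170,300:345]=1
for zl in (.112,.1135,.1145):
    t=m&(W[...,2]>zl)&(W[...,2]<.119); P=L[t]; print(zl,t.sum(),P.mean(0).round(4),(P.min(0)+P.max(0))[:2]/2, np.argwhere(t).mean(0))
cv2.imwrite("pics/w7c.png",cv2.resize(p[100:210,270:380],None,fx=5.4,fy=5.4,interpolation=cv2.INTER_CUBIC))
c=manip.get_calibration("wrist");T=c['T_tool_cam']
def ray(u,v,z):
    a=np.array([(u-c['cx'])/c['fx'],(v-c['cy'])/c['fy']]);r=np.linalg.norm(a);dc=np.r_[a/r*np.sin(r),np.cos(r)]
    dt=T[:3,:3]@dc; return T[:3,3]+dt*(z-T[2,3])/dt[2]
zt=f['p'][2]-.116
print(ray(321,153.5,zt), ray(323.1,277.6,-.0217))
g=cv2.cvtColor(p,cv2.COLOR_BGR2GRAY)[145:163,310:332]; print(g)
E
```

```text
0.112 156 [-0.0018 -0.0423  0.0712] [-0.00172476 -0.04207739] [152.8974359  320.41025641]
0.1135 144 [-0.0017 -0.0421  0.0711] [-0.0017042  -0.04207739] [153.23611111 320.49305556]
0.1145 118 [-0.0018 -0.042   0.0708] [-0.00170743 -0.04178901] [153.47457627 320.36440678]
[-0.00133402 -0.04207424  0.07023055] [ 0.00033856 -0.00297971 -0.0217    ]
[[ 63  62  64  62  66  88 103 107 105  99 100 101 102 105 107 105  91  74
   63  64  63  63]
 [ 64  63  65  62  67  90 103 105 102 103 109 107 102 103 105 102  98  82
   63  62  62  63]
 [ 63  64  64  61  69  93 107 113 121 135 155 150 131 119 109 101 101  88
   62  60  62  62]
 [ 66  66  63  62  73  97 117 143 178 206 223 216 197 175 141 113 103  86
   64  60  64  62]
 [ 65  67  65  63  82 108 146 195 234 246 246 244 240 231 200 146 112  89
   66  62  63  63]
 [ 65  66  65  63  92 139 202 238 244 243 240 238 236 238 240 202 142  93
   64  62  63  64]
 [ 66  66  64  64 111 194 236 242 241 240 237 234 233 235 240 233 178 106
   66  63  64  64]
 [ 64  65  65  66 126 223 243 242 240 237 235 233 232 234 238 240 198 116
   65  60  64  64]
 [ 62  6
[... 222 characters left out ...]
2 233 234 236 239 245 196 100
   58  61  64  63]
 [ 57  64  63  59  91 196 238 240 235 232 233 234 236 238 242 240 179  89
   59  62  63  63]
 [ 51  52  54  50  67 132 195 231 237 236 235 236 239 242 239 188 120  70
   61  63  64  63]
 [ 64  49  48  48  52  72 126 180 223 235 240 239 237 229 188 119  72  61
   62  65  64  62]
 [ 93  72  56  48  47  45  64 106 159 193 213 210 195 168 104  68  57  62
   64  64  60  54]
 [119 104  83  61  49  46  44  50  63  74  95  94  82  73  58  59  61  61
   61  61  53  48]
 [126 125 119  91  69  56  50  47  45  41  41  42  46  54  58  64  63  59
   55  53  48  45]
 [124 125 125 121 120  99  79  73  73  60  56  56  55  62  75  85  73  58
   49  50  52  50]]
```

View pics/w7c.png

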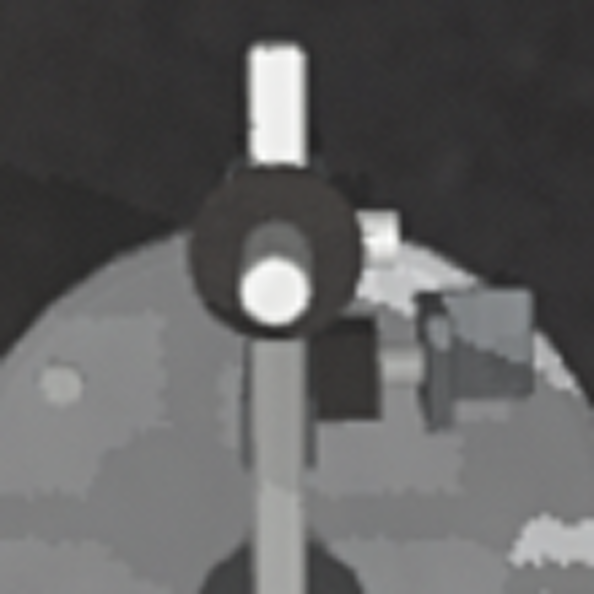

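```bash
python3 -m crank '[[[-0.1,0.2,0,0,0,0,15],[-0.1,0.2,0,0,0,0,15],[-0.08,0.19,0,0,0,0,15],[0,0,-0.3,0,0,0,15],[0,0,-0.2,0,0,0,15],[0,0,0,0,0,0,15],[0,0,0,0,0,0,15]]]'
python3 - <<'E'
from h import *
o=manip.get_obs();x=R.from_quat(o['ee_rot']).as_matrix();print(o['position'],x.round(4)); print((np.array([.4741,.0102])-o['position'][:2])/.06)
E
```

```text
clock: 14.9
position: [0.4744, 0.0093, 0.1568]
ee_rot: [0.981, 0.195, 0.0, 0.0]
ft_force: [-0.2, 0.1, -0.9]
grip_width: 0.268
[0.4743525  0.00925472 0.15675808] [[ 9.238e-01  3.828e-01  5.000e-04]
 [ 3.828e-01 -9.238e-01  0.000e+00]
 [ 5.000e-04  2.000e-04 -1.000e+00]]
[-0.00420829  0.01575463]
```

```bash
python3 -m crank '[[[-0.004,0.015,-0.12,0,0,0,15],[0,0,-0.12,0,0,0,15],[0,0,0,0,0,0,15],[0,0,0,0,0,0,15]]]'
python3 - <<'E'
from h import *
o=manip.get_obs();print(o['position'],o['ft_force'])
p,d=manip.camera("scene"); cv2.imwrite("pics/s2.png",cv2.resize(p[130:230,270:400],None,fx=6,fy=6,interpolation=cv2.INTER_CUBIC))
E
```

```text
clock: 15.4
position: [0.4739, 0.0101, 0.142]
ee_rot: [0.981, 0.195, 0.0, 0.0]
ft_force: [1.0, -0.1, -1.7]
grip_width: 0.272
[0.47391001 0.01011476 0.14196806] [ 0.9533753  -0.07644668 -1.66352595]
```

View pics/s2.png

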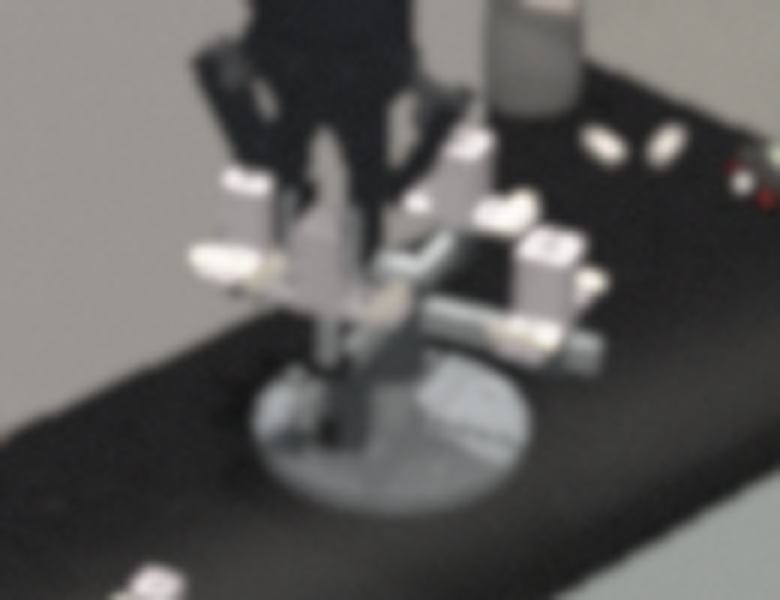

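```bash
python3 -m crank '[[[0,0,-0.03,0,0,0,15],[0,0,-0.03,0,0,0,15]]]'; for i in 1 ; do python3 -m crank '[[[0,0,-0.02,0,0,0,15]]]';python3 -m crank '[[[0,0,-0.02,0,0,0,15]]]'; python3 -m crank '[[[0,0,-0.02,0,0,0,15]]]'; done
```

```text
clock: 15.7
position: [0.4739, 0.0102, 0.1383]
ee_rot: [0.981, 0.195, 0.0, -0.0]
ft_force: [0.6, -0.4, -1.0]
grip_width: 0.27
clock: 15.82
position: [0.4738, 0.0102, 0.137]
ee_rot: [0.981, 0.195, -0.0, -0.0]
ft_force: [-0.7, -0.6, -1.2]
grip_width: 0.271
clock: 15.95
position: [0.4738, 0.0102, 0.1358]
ee_rot: [0.981, 0.195, 0.0, -0.0]
ft_force: [-0.4, -0.9, -1.4]
grip_width: 0.27
clock: 16.08
position: [0.4739, 0.0102, 0.1347]
ee_rot: [0.981, 0.195, 0.0, -0.0]
ft_force: [0.3, 0.2, -1.1]
grip_width: 0.27
```

```bash
for i in 1 ; do python3 -m crank '[[[0,0,-0.02,0,0,0,15]]]';python3 -m crank '[[[0,0,-0.02,0,0,0,15]]]'; python3 -m crank '[[[0,0,-0.02,0,0,0,15]]]';python3 -m crank '[[[0,0,-0.02,0,0,0,15]]]'; done
```

```text
clock: 16.2
position: [0.4739, 0.0102, 0.1335]
ee_rot: [0.981, 0.195, 0.0, -0.0]
ft_force: [-0.6, 0.3, -1.7]
grip_width: 0.269
clock: 16.32
position: [0.4738, 0.0102, 0.1323]
ee_rot: [0.981, 0.195, 0.0, -0.0]
ft_force: [0.5, 0.4, -1.3]
grip_width: 0.268
clock: 16.45
position: [0.4739, 0.0102, 0.1311]
ee_rot: [0.981, 0.195, 0.0, -0.0]
ft_force: [-0.2, -0.1, -1.6]
grip_width: 0.266
clock: 16.58
position: [0.4738, 0.0102, 0.1298]
ee_rot: [0.981, 0.195, 0.0, -0.0]
ft_force: [-0.6, -0.0, -0.6]
grip_width: 0.271
```

```bash
for i in 1 ; do python3 -m crank '[[[0,0,-0.03,0,0,0,15],[0,0,-0.03,0,0,0,15]]]';python3 -m crank '[[[0,0,-0.03,0,0,0,15],[0,0,-0.03,0,0,0,15]]]'; python3 -m crank '[[[0,0,-0.03,0,0,0,15],[0,0,-0.03,0,0,0,15]]]'; python3 -m crank '[[[0,0,-0.03,0,0,0,15],[0,0,-0.03,0,0,0,15]]]';  done
```

```text
clock: 16.82
position: [0.4739, 0.0102, 0.1262]
ee_rot: [0.981, 0.195, 0.0, -0.0]
ft_force: [0.2, 0.7, -0.9]
grip_width: 0.272
clock: 17.08
position: [0.4739, 0.0102, 0.1226]
ee_rot: [0.981, 0.195, 0.0, -0.0]
ft_force: [-0.4, 0.6, -0.8]
grip_width: 0.273
clock: 17.32
position: [0.4738, 0.0102, 0.119]
ee_rot: [0.981, 0.195, 0.0, -0.0]
ft_force: [0.5, -0.4, -1.6]
grip_width: 0.267
clock: 17.58
position: [0.4739, 0.0102, 0.1154]
ee_rot: [0.981, 0.195, 0.0, -0.0]
ft_force: [-0.7, -1.0, -1.1]
grip_width: 0.274
```

```bash
python3 -m crank '[[[0,0,-0.02,0,0,0,15]]]'; python3 -m crank '[[[0,0,-0.02,0,0,0,15]]]'; python3 -m crank '[[[0,0,-0.015,0,0,0,15]]]';  python3 -m crank '[[[0,0,-0.01,0,0,0,15]]]'
```

```text
clock: 17.7
position: [0.4738, 0.0102, 0.1142]
ee_rot: [0.981, 0.195, -0.0, 0.0]
ft_force: [-0.3, 0.1, -2.0]
grip_width: 0.268
clock: 17.82
position: [0.4739, 0.0102, 0.1131]
ee_rot: [0.981, 0.195, 0.0, -0.0]
ft_force: [-0.1, 0.1, -1.3]
grip_width: 0.272
clock: 17.95
position: [0.4739, 0.0102, 0.1122]
ee_rot: [0.981, 0.195, 0.0, -0.0]
ft_force: [0.5, 0.6, -2.1]
grip_width: 0.27
clock: 18.08
position: [0.4738, 0.0102, 0.1116]
ee_rot: [0.981, 0.195, 0.0, -0.0]
ft_force: [0.3, -0.6, -1.1]
grip_width: 0.268
```

```bash
python3 -m crank '[[[0,0,-0.01,0,0,0,15]]]'; python3 -m crank '[[[0,0,-0.01,0,0,0,15]]]'; python3 -m crank '[[[0,0,-0.01,0,0,0,15]]]';  python3 - <<'E'
from h import *
o,p,d=wrist("w8"); cv2.imwrite("pics/w8c.png",cv2.resize(p[170:330,210:440],None,fx=3.4,fy=3.4))
W=wcloud("w8"); m=np.zeros((400,640),bool); m[255:292,300:345]=1
print(np.nanmedian(W[265:268,312:335,2]), [W[v,u].round(4) for v,u in [(262,323),(266,310),(290,323),(277,323)]], o['ft_force'])
E
```

```text
clock: 18.2
position: [0.4739, 0.0102, 0.111]
ee_rot: [0.981, 0.195, 0.0, -0.0]
ft_force: [-0.4, 0.0, -1.0]
grip_width: 0.27
clock: 18.32
position: [0.4739, 0.0102, 0.1104]
ee_rot: [0.981, 0.195, 0.0, -0.0]
ft_force: [0.6, 1.0, -2.2]
grip_width: 0.27
clock: 18.45
position: [0.4739, 0.0102, 0.1098]
ee_rot: [0.981, 0.195, 0.0, -0.0]
ft_force: [-0.0, -0.6, -1.6]
grip_width: 0.269
0.13187454599054022 [array([0.4697, 0.021 , 0.1314]), array([0.4649, 0.0171, 0.132 ]), array([0.4755, 0.007 , 0.1325]), array([0.4753, 0.0075, 0.1223])] [-0.03262604 -0.64309396 -1.62643131]
```

View pics/w8c.png

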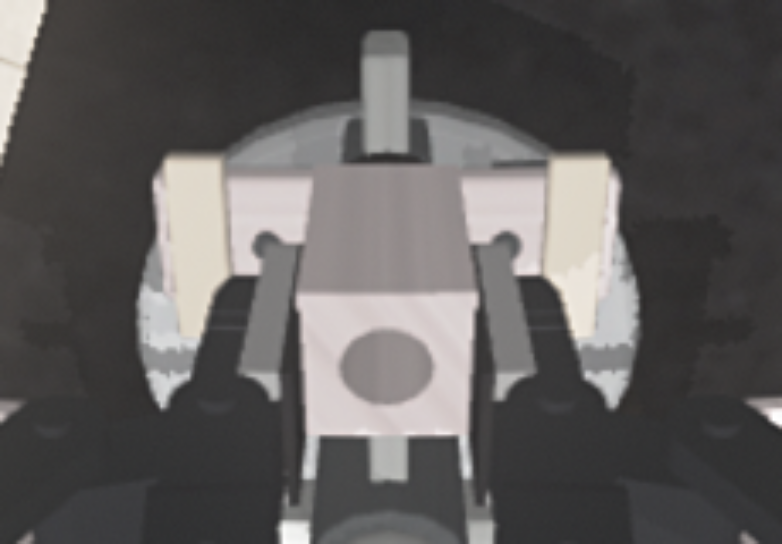

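```bash
python3 -m crank '[[[0,0,-0.008,0,0,0,15]]]'; python3 -m crank '[[[0,0,-0.008,0,0,0,15]]]'; python3 -m crank '[[[0,0,0,0,0,0,15]]]'
```

```text
clock: 18.62
position: [0.4739, 0.0102, 0.1094]
ee_rot: [0.981, 0.195, 0.0, -0.0]
ft_force: [-0.5, -0.3, -1.0]
grip_width: 0.269
clock: 18.75
position: [0.4739, 0.0102, 0.109]
ee_rot: [0.981, 0.195, 0.0, -0.0]
ft_force: [-2.7, -0.7, 5.9]
grip_width: 0.274
clock: 18.88
position: [0.4739, 0.0102, 0.109]
ee_rot: [0.981, 0.195, 0.0, -0.0]
ft_force: [-0.9, 0.6, 2.1]
grip_width: 0.268
```

```bash
python3 -m crank '[[[0,0,0,0,0,0,24],[0,0,0,0,0,0,26],[0,0,0,0,0,0,29],[0,0,0,0,0,0,33],[0,0,0,0,0,0,36],[0,0,0,0,0,0,36],[0,0,0,0,0,0,36]]]' 20
python3 - <<'E'
from h import *
o,p,d=wrist("w9"); cv2.imwrite("pics/w9c.png",cv2.resize(p[170:330,210:440],None,fx=3.4,fy=3.4))
W=wcloud("w9"); print(np.nanmedian(W[261:264,312:335,2]),np.nanmedian(W[264:268,305:312,2]),np.nanmedian(W[264:268,334:340,2]),np.nanmedian(W[290:294,312:335,2]))
E
```

```text
clock: 19.75
position: [0.4739, 0.0102, 0.1089]
ee_rot: [0.981, 0.195, 0.0, -0.0]
ft_force: [-0.1, -0.4, 0.1]
grip_width: 0.422
0.13121717694505275 0.13121366256947728 0.13147160009115985 0.13129315182263057
```

View pics/w9c.png

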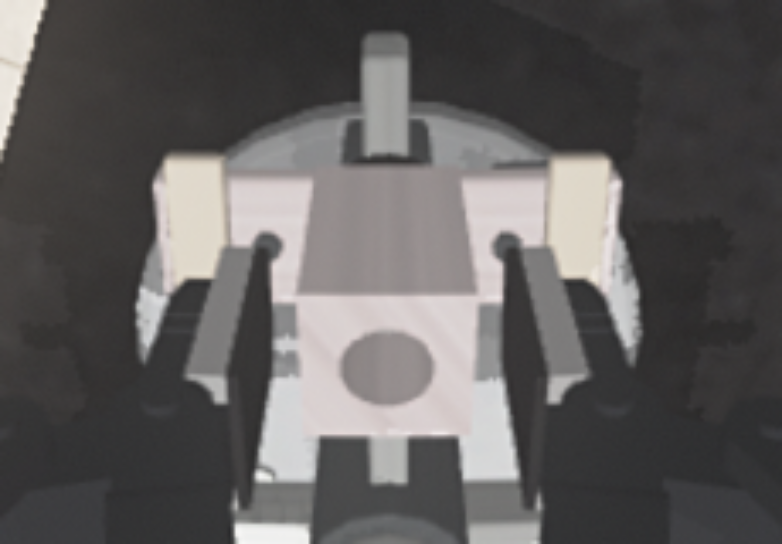

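```bash
python3 -m crank '[[[0,0,0.1,0,0,0,36],[0,0,0.4,0,0,0,36],[0,0,0.7,0,0,0,36],[0,0,0.7,0,0,0,36],[-0.1,0.5,0.4,0,0,0,36],[-0.1,0.7,0,0,0,0,36],[-0.1,0.7,0,0,0,0,36],[0,0.7,0,0,0,0,36]]]'
python3 -m crank '[[[0,0.7,0,0,0,0,36],[0,0.7,0,0,0,0,36],[0,0,0,0,0,0,36],[0,0,0,0,0,0,36]]]'
python3 - <<'E'
from h import *
theta("top9"); p,d=manip.camera("top"); cv2.imwrite("pics/top9.png",cv2.resize(p[140:250,210:400],None,fx=4.2,fy=4.2,interpolation=cv2.INTER_CUBIC))
W=cloud("top",d); rep('c',W,.45,.5,-.02,.04,.122,.138); rep('foot',W,.42,.52,-.04,.06,.093,.104)
print(manip.get_obs()['ft_force'])
E
```

```text
clock: 20.8
position: [0.4555, 0.1675, 0.2476]
ee_rot: [0.981, 0.195, 0.0, -0.0]
ft_force: [0.9, -0.8, -0.1]
grip_width: 0.419
clock: 21.3
position: [0.456, 0.2495, 0.247]
ee_rot: [0.981, 0.195, 0.0, 0.0]
ft_force: [-0.1, -1.2, 0.2]
grip_width: 0.418
58 [ 0.5764 -0.0285] [24. 24.] ang 23.4 theta 23.4 r 0.08
60 [ 0.534  -0.1339] [24. 25.] ang -67.1 theta 22.900000000000006 r 0.0798
51 [0.4724 0.013 ] [23. 25.] ang 112.6 theta 22.599999999999994 r 0.0794
c 52 [0.4731 0.0119 0.1298] [array([472.7,  12.7]), array([24.5, 24.1]), np.float64(23.0)]
foot 127 [0.4574 0.0115 0.0976] [array([472.1,  12.6]), array([77.5, 33.5]), np.float64(23.3)]
[ 0.39835083 -0.27181656 -0.09118128]
```

View pics/top9.png

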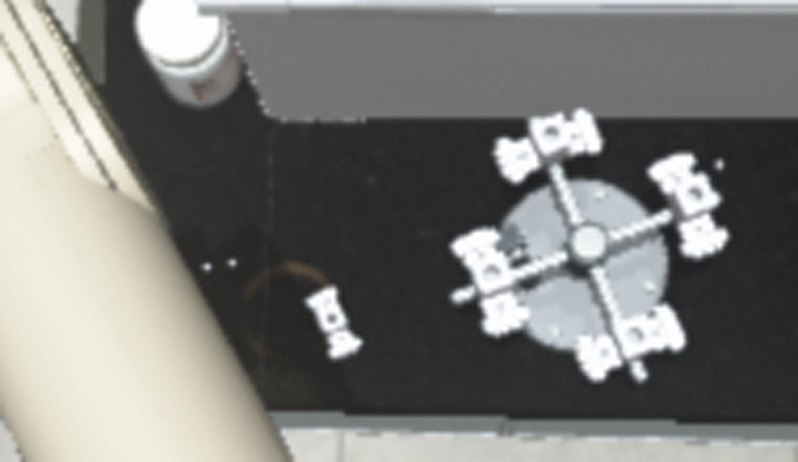

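```bash
python3 -c "
from workcell import manip
print(manip.hand_in())"
```

```text
the job is handed in; nothing more can be done
None
```

The rack is turned up against its buffer, and the carrier hangs on the pin of the empty branch, released. I handed the job in at about 21 s of the 70 s allowed. The hand-in gives no verdict.

- **Swing:** I pushed the outer end of the empty branch clockwise with the closed fingers, in steps of about 1°. The resistance rose from about 2 N to about 5 N over the last steps. I estimate the buffer was pressed in by about 2 to 2.5 mm. That comes from the rack's rotation after contact, as the joint value cannot be read. When I let go, the rack sprang back about 1°.
- **Hanging:** I picked up the large carrier and found the bore and pin positions with the wrist camera. I lowered it in small steps and felt nothing on the pin. It touched the shoulder with a brief force of about 7 N, then I opened the fingers and moved the arm away.
- **Last checks:** The carrier's block sits 79 mm from the rack's axis, and its direction agrees with the branch to within about 0.6°, or 1 mm sideways. Its top is at 130 to 131 mm, level with the fixed carriers and the same across the block. The wrist force is about zero.
- **Disagreements and gaps:** During the final push the force reading also showed up to 4 N upward. The force also rose about twice as fast as the buffer's stiffness would suggest. I did not explain either one. I did not measure the jar, beaker and tweezers again at the end, but the arm did not go near them.

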